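Unload the engraver's vise and hold its cover open

ROBOT

A 6-joint arm with a two-finger parallel gripper is mounted at the origin on the work surface. World frame = base frame: x ahead of the robot, y to its left, z up, the work surface at z = 0. Lengths are in m, angles in degrees, forces in N, time in s.
With the tool pointing down it reaches from about 0.3 to 0.825 m from the base axis. Payload 5.4 kg.
Tool frame: the origin (TCP) lies between the finger pads; the fingertips stand 11 mm ahead of it and the grasp point (between the pads) lies 8 mm behind it; z points along the fingers, x is the direction in which the jaws open and shut, and the axes are right-handed (so a half turn about z gives the same grasp; the last joint's range is limited). The gripper opens to 92 mm and grips with 3 to 60 N. Pads are 20 mm wide; open, the fingers measure 128 mm over their backs; the gripper's body (75 mm by 189 mm) begins 69 mm behind the grasp point.
Start: joints at [-79.876, 9.076, 91.501, -0, 79.423, -12.038], TCP at [0.217, -0.533, 0.226] pointing down, gripper open.
Joint ranges: [-166.64, 166.64], [-54.1, 131.32], [10.49, 154.53], [-73.88, 253.88], [9.74, 151.15], [-171.62, 171.62]. Speed limits (degrees/s): [147.25, 147.25, 180, 180, 180, 180].

INTERFACE

Orientations are given as a 3x3 rotation matrix whose columns are the frame's x, y, z axes.
In Python, from rig import sensors, viewer, sign_off, find_in, mark_of gives the robot as it stands.
- The arm moves only by the tool step_arm, never from a script. Its arguments are lists of equal length, an entry for each row: "translation": the shift along the tool's x, y, z in cm, a list of three; "twist": the turn, a rotation vector about the tool's x, y, z in rad, a list of three; "fingers": the opening, from 0 (shut) to 1 (fully open). A call has 1 to 12 rows; each row is the pose to reach, as a shift and turn from the pose commanded when the call began, along the tool's axes at that moment; what a row does not reach only later rows make up. A row lasts 1/8 s, in which the tool goes at most 62.5 mm and 10.7 degrees, less where a joint would pass 70% of its speed; a pose out of reach is approached as far as the arm can. A call with a gripper value outside its range is refused whole. The fingers move at their own pace and stop on an object; "squeeze" is the grip in N (left out, the last holds). Time passes only in rows, so rows that repeat a pose let the fingers close. It gives the time, the measured TCP pose, the force and the opening at its end, in the units of the state.
- sensors.read_state(): the state, without advancing time (a new reading comes with each control period).
- viewer.read_camera(name): name is "scene" or "top" or "wrist"; returns a dict with "frame" (400x640x3 uint8, blue, green, red), "z_map" (400x640 float32, m along the optical axis (not along the pixel's ray), 0 where there is no reading), "fx", "fy", "cx", "cy" (pixels), "dist" ([k1, k2, p1, p2, k3] as OpenCV has them; the pictures are not rectified), "T" (4x4, takes a point from camera to world coordinates); the wrist camera has in their place "hand_eye" (4x4, takes a point from camera to tool coordinates, whose origin is the TCP and whose axes are the tool frame's). Camera axes: x right, y down, z forward; pixel columns grow to the right and rows downward; lengths in m; the calibration is good to about 2 mm. A picture is of the moment at which its call begins: read the wrist's pose just before it.
- sign_off(): hands the job in, once; it reports no verdict.
Trained networks look in the newest picture that a camera, given by its name, has taken for a name from the list of things; names that differ only in an ending like _2 or _b are one class to them, and where a whole thing is asked for, a point or a joint stands for the part that bears it (a point fixed in the world has none). Each returns a list of dicts, best first, with "confidence" (0 to 1); they miss things now and then, are a little off and sometimes report something else, mostly with a low value. They report only what shows in the picture. A call takes as long as a camera call. They do not tell look-alikes from the thing itself.
- find_in(label, camera): "centre" ([column, row] in pixels, amid what is visible of it).
- mark_of(label, camera): "centre" ([column, row] in pixels: a listed point, or the origin of a listed thing).
The state is a dict: "time_s": time; "joint_pos": joint angles; "joint_velocities": joint speeds; "joint_efforts": joint torques, N m; "ee_pos": TCP position; "ee_rot": TCP orientation; "force": force on the tool from outside, world axes, zero at the start; "ft_torque": the same for the moment, N m; "width": finger opening in m.
Only numpy, scipy, OpenCV 4.12 (cv2) and the standard library are available. Lean on these libraries where they do the work, as an engineer would, in place of code of your own. Each camera call takes 0.05 s, during which the arm holds its last target.

TASK

The block in the engraver's vise is finished and the cutter is due for a change: slide the vise's jaw well open, lift the block out and set it flat on its wide base in the shallow rectangular tray. Then raise the engraver's cover by its bar to 45 degrees and finish holding it there, still, with the gripper on the bar, because the cover falls shut when let go. Leave everything else on the table where it is.

Things in the scene. Friction and masses are not known exactly. Their poses are not given: they have to be found in the camera images.
- engraver: White desktop engraver, fixed to the table (place and yaw vary). Origin on the table; x points to its rear, y to the left seen from the robot. Footprint x -100 to +120 mm, y -190 to +130 mm, 130 mm high. Its top is the hinged cover with a clear window, 170 mm deep (x -100 to +70) and 256 mm wide; a 50 mm apron hangs from its front edge, where the bar is.
- cover_hinge (a point): Middle of the cover's hinge axis, at the rear edge of the cover, at (70, 0, 130) mm in the engraver's frame; the axis runs along the engraver's y. Fixed. Axes as the engraver's.
- bar_mid (a point): The cover's handle, part of it: a round aluminium bar 12 mm thick, 110 mm long along the engraver's y, 60 mm out in front of the cover's front edge on two stems at its ends. This point: the bar's middle, 230 mm from the hinge axis, at hinge height (130 mm) when shut; its x points to the hinge. Free all round: 54 mm to the cover's edge. It can turn between the pads of an upright gripper.
- cover (a joint): Angle of the cover, rad: 0 shut (level), growing as the bar end rises about the hinge axis, stop at 1.3. No stay, no spring: about 0.3 to 0.6 kg with its bar, it falls shut from any angle; about 1 to 3 N at the bar carries it.
- vise: Dark steel vise, fixed to the table (place and yaw vary): base 220 mm (x) by 90 mm (y) by 20 mm high, the block rests on its top. Origin under the middle of the base. The fixed jaw (70 mm wide, top 50 mm above the table) has its face at x = +61 mm, looking to -x.
- jaw (a joint): Sliding bright steel jaw of the vise, m: 0 shut on the block, grows as it slides to the vise's -x (roughly towards the robot), stop at 0.05. About 4 N of friction plus drag when moved fast; stays where left. Its lip, top 46.5 mm above the table, hooks about 7 mm over the block's lower step when shut: the block cannot be lifted until the jaw is open.
- knob_top (a point): Centre of the top of the jaw's upright black cylindrical knob, 20 mm in diameter, 46 mm tall (from 46.5 to 92.5 mm above the table); it moves with the jaw, at vise x = -20 mm when shut. Axes as the vise's.
- block: Finished aluminium block, 0.2 to 0.35 kg: wide base 50 (x) by 56 (y) by 16 mm high, on it a rib 30 (x) by 56 (y) mm that reaches 46 mm above the underside. Origin at the centre of its underside. It starts on the vise's base (underside 20 mm above the table), at vise (35, 0) mm, axes as the vise's; its two y end faces are free for the fingers.
- tray: Shallow rectangular grey tray with a black liner, fixed to the table: 130 mm (x) by 120 mm (y), rim 14 mm high, walls 4 mm. Origin on the table under its centre; it changes places with the round bowl.
- tray_in (a point): Centre of the tray's inner floor, 4 mm above the table; axes as the tray's.
- bowl: Bystander: white round bowl, 110 mm across, 35 mm high, origin at the centre of its underside.
- bottle: Bystander: amber jar, 48 mm across, 85 mm high, origin at the centre of its underside.
- tape: Bystander: cardboard ring, 84 mm across, 24 mm high, lying flat, origin at the centre of its underside.
- screwdriver: Bystander: black-handled screwdriver, 180 mm long, lying on the table, origin on its underside near the middle.
- mug: Bystander: white mug, 80 mm across, 90 mm high, origin at the centre of its underside.
- offcut: Bystander: plywood offcut, 50 by 40 by 12 mm, origin at the centre of its underside.
Not all that is in view belongs to the job. There is more than one size of the block; the job needs the middle-sized.

How it is judged:
By the outcome, as a careful person would: the job done as asked, in the order asked, and still so for the second after the job is handed in, while the arm keeps its last pose, push and grip.
It also fails if it takes over 67 s, if anything falls off the work surface, if the arm or the gripper's body presses on something with over 40 N, if the wrist force passes 120 N, or if a joint passes its speed limit or range.

## Working session

There is one attempt and no reset: what is moved stays moved. The work goes in short steps, Python scripts to look and compute and a tool call to move; the robot and the scene stay as the last step left them, time stands still between calls to the robot, and variables do not carry over. Pictures are saved under pics/ and viewed, and the job is handed in when it is done.

Besides the shell and the picture viewer there is one more tool, called after "Emit:" in YAML: its name, and indented under it one key for each argument. step_arm: Moves the arm, as the interface text tells. Its arguments: {"type":"object","properties":{"translation":{"type":"array","items":{"type":"array","items":{"type":"number"}}},"twist":{"type":"array","items":{"type":"array","items":{"type":"number"}}},"fingers":{"type":"array","items":{"type":"number"}},"squeeze":{"type":"number"}},"required":["translation","twist","fingers"]}

```bash
ls; mkdir -p pics; cat > h.py <<'E'
import numpy as np, cv2
from rig import sensors, viewer, find_in, mark_of
def cam(n):
    s=sensors.read_state(); c=viewer.read_camera(n)
    if n=="wrist":
        T=np.eye(4);T[:3,:3]=np.array(s["ee_rot"]);T[:3,3]=s["ee_pos"];c["T"]=T@np.array(c["hand_eye"])
    c["T"]=np.array(c["T"]);return c
def K(c): return np.array([[c["fx"],0,c["cx"]],[0,c["fy"],c["cy"]],[0,0,1.]])
def ray(c,px):
    u=cv2.undistortPoints(np.array([[px]],float),K(c),np.array(c["dist"]))[0,0]
    return np.array([u[0],u[1],1.])
def at_z(c,px,z):
    r=c["T"][:3,:3]@ray(c,px);o=c["T"][:3,3];return o+r*(z-o[2])/r[2]
def dep(c,px):
    d=c["z_map"][int(round(px[1])),int(round(px[0]))];return (c["T"]@np.append(ray(c,px)*d,1))[:3]
def proj(c,P):
    Ti=np.linalg.inv(c["T"]);P=np.atleast_2d(P)
    q=P@Ti[:3,:3].T+Ti[:3,3]
    return cv2.projectPoints(q,np.zeros(3),np.zeros(3),K(c),np.array(c["dist"]))[0][:,0]
def cloud(c):
    h,w=c["z_map"].shape
    g=np.stack(np.meshgrid(np.arange(w),np.arange(h)),-1).reshape(-1,1,2).astype(float)
    u=cv2.undistortPoints(g,K(c),np.array(c["dist"]))[:,0]
    d=c["z_map"].reshape(-1,1)
    P=np.hstack([u*d,d])@c["T"][:3,:3].T+c["T"][:3,3]
    P[d[:,0]==0]=np.nan
    return P.reshape(h,w,3)
E
python3 - <<'E'
from h import *
np.set_printoptions(precision=3,suppress=True)
print({k:np.round(v,3) for k,v in sensors.read_state().items()})
for n in ["top","scene"]:
    c=cam(n);cv2.imwrite(f"pics/{n}0.png",c["frame"]);print(n,c["T"][:3].round(3).tolist(),c["fx"])
    for l in ["engraver","bar_mid","vise","knob_top","block","tray_in","bowl","bottle","tape","screwdriver","mug","offcut","cover_hinge"]:
        for r in mark_of(l,n)[:3]:
            print(l,np.round(r["centre"],1),round(r["confidence"],2),dep(c,r["centre"]) if 0<=r["centre"][0]<639 and 0<=r["centre"][1]<399 else "")
E
```

```text
pics
{'time_s': np.float64(0.0), 'joint_pos': array([-79.877,   9.114,  91.57 ,  -0.001,  79.422, -12.037]), 'joint_velocities': array([-0.056, -0.029,  0.034, -0.086, -0.189,  0.01 ]), 'joint_efforts': array([  0.002, -38.557, -32.211,   0.07 ,   0.038,  -0.   ]), 'ee_pos': array([ 0.217, -0.532,  0.225]), 'ee_rot': array([[ 0.377, -0.926, -0.   ],
       [-0.926, -0.377,  0.002],
       [-0.002, -0.   , -1.   ]]), 'force': array([-0.45 ,  0.319,  0.489]), 'ft_torque': array([ 0.006,  0.031, -0.004]), 'width': np.float64(0.092)}
top [[0.018, -0.998, 0.055, 0.43], [-1.0, -0.018, 0.005, 0.065], [-0.004, -0.055, -0.998, 1.301]] 429.48591155774295
engraver [449.8 160. ] 0.64 [ 0.613 -0.284  0.131]
bar_mid [465.9 213.8] 0.66 [ 0.466 -0.327  0.136]
vise [298.  178.1] 0.7 [0.56  0.134 0.09 ]
knob_top [298.9 176.4] 0.58 [0.565 0.132 0.09 ]
block [351.3 166.2] 0.9 [ 0.601 -0.018  0.059]
block [259.6 161.8] 0.69 [0.613 0.253 0.034]
block [298.5 159.1] 0.51 [0.617 0.135 0.069]
tray_in [227.3 201.3] 0.93 [0.495 0.352 0.008]
tray_in [300.1 160.6] 0.55 [0.613 0.131 0.067]
bowl [361.8 222.2] 0.71 
[... 769 characters left out ...]
 198.5] 0.73 [0.563 0.138 0.085]
block [324.4 240.2] 0.78 [ 0.605 -0.019  0.06 ]
block [366.9 191.7] 0.48 [0.63  0.255 0.028]
block [353.7 214.3] 0.46 [0.636 0.141 0.033]
tray_in [351.7 158. ] 0.81 [ 0.495  0.381 -0.002]
bowl [274.1 233.4] 0.85 [ 0.424 -0.072  0.011]
bowl [349.8 213.2] 0.28 [0.627 0.124 0.058]
tape [333.9 197.6] 0.67 [0.536 0.167 0.026]
tape [306.  145.6] 0.56 [ 0.307  0.335 -0.001]
screwdriver [386.5 195.3] 0.72 [0.7   0.281 0.028]
screwdriver [299.1 186.1] 0.44 [0.391 0.15  0.009]
mug [367.7 127.8] 0.9 [0.497 0.499 0.069]
offcut [203.9 307.3] 0.62 [ 0.378 -0.433  0.011]
cover_hinge [295.5 320.7] 0.84 [ 0.689 -0.336  0.136]
cover_hinge [365.7 128.5] 0.45 [0.49  0.495 0.064]
```

View pics/top0.png

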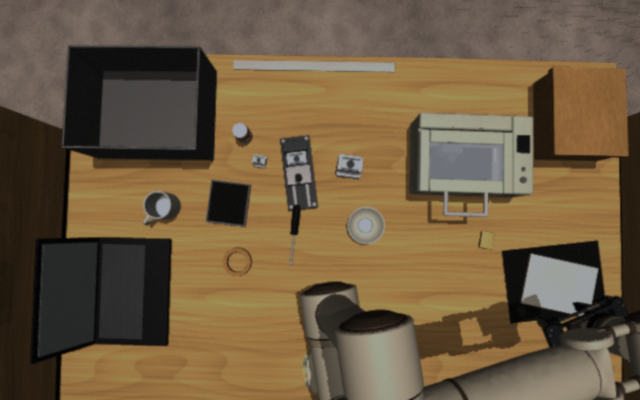

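View pics/scene0.png

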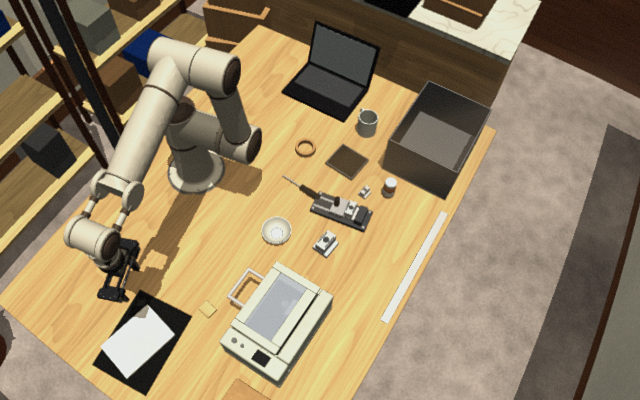

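```bash
python3 - <<'E'
from h import *
c=cam("top")
f=c["frame"][110:270,140:400];cv2.imwrite("pics/top_a.png",cv2.resize(f,None,fx=3,fy=3,interpolation=cv2.INTER_CUBIC))
f=c["frame"][90:260,390:560];cv2.imwrite("pics/top_b.png",cv2.resize(f,None,fx=3.5,fy=3.5,interpolation=cv2.INTER_CUBIC))
E
```

```text
(no output)
```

View pics/top_a.png

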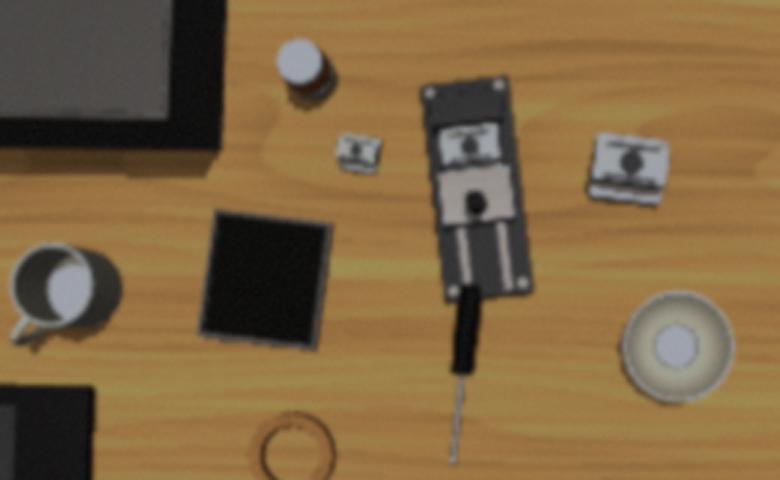

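View pics/top_b.png

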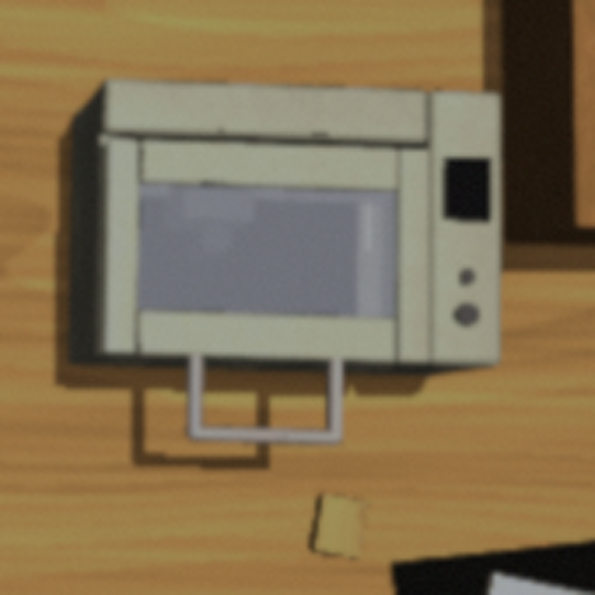

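```bash
python3 - <<'E'
from h import *
np.set_printoptions(precision=4,suppress=True)
c=cam("top")
o=lambda p:(p[0]/3+140,p[1]/3+110)
b=[at_z(c,o(p),0.02)[:2] for p in [(430,92),(501,85),(453,290),(523,283)]]
print(b);fw=(b[0]+b[1]-b[2]-b[3]);lf=b[0]-b[1]+b[2]-b[3]
print(np.degrees(np.arctan2(fw[1],fw[0])),np.degrees(np.arctan2(-lf[0],lf[1])),np.mean(b,0))
t=[at_z(c,o(p),0.014)[:2] for p in [(216,210),(333,226),(317,350),(200,335)]]
print("tray",t,np.mean(t,0)); d=t[0]-t[3]+t[1]-t[2];print(np.degrees(np.arctan2(d[1],d[0])))
print("knob",at_z(c,o((475,203)),0.0925))
e=lambda p:(p[0]/3.5+390,p[1]/3.5+90)
print("bar",[at_z(c,e(p),0.13) for p in [(190,436),(340,436)]])
print("fr",[at_z(c,e(p),0.13) for p in [(100,352),(398,360),(104,82),(500,92),(498,364)]])
E
```

```text
[array([0.68  , 0.1852]), array([0.6883, 0.114 ]), array([0.4814, 0.1577]), array([0.4896, 0.0881])]
7.647776418855834 6.693403649946085 [0.5848 0.1362]
tray [array([0.5579, 0.3985]), array([0.5437, 0.28  ]), array([0.4192, 0.2927]), array([0.432 , 0.4106])] [0.4882 0.3455]
-5.648745257544018
knob [0.5608 0.1334 0.0925]
bar [array([ 0.4627, -0.2692,  0.13  ]), array([ 0.4648, -0.387 ,  0.13  ])]
fr [array([ 0.5272, -0.1984,  0.13  ]), array([ 0.5252, -0.4331,  0.13  ]), array([ 0.7414, -0.2008,  0.13  ]), array([ 0.7403, -0.5168,  0.13  ]), array([ 0.5235, -0.5125,  0.13  ])]
```

```bash
cat >> h.py <<'E'
from scipy.spatial.transform import Rotation as Ro
np.set_printoptions(precision=4,suppress=True)
def plan(p,ang):
    "tool down, tool x at world angle ang (deg); delta in tool axes cm and rad"
    s=sensors.read_state();R=np.array(s["ee_rot"])
    a=np.radians(ang);x=np.array([np.cos(a),np.sin(a),0]);z=np.array([0,0,-1.]);G=np.c_[x,np.cross(z,x),z]
    d=R.T@(np.array(p)-s["ee_pos"])*100
    print("trans",d.round(2),"twist",Ro.from_matrix(R.T@G).as_rotvec().round(4),"t",s["time_s"])
E
python3 -c "
from h import *
plan([.54,.133,.27],-82.7)"
```

```text
trans [-49.45 -55.03  -4.44] twist [-0.      0.      0.2593] t 1.5
```

Emit:
step_arm:
  translation:
    - [-2,-2,-4.4]
    - [-6,-6.5,-4.4]
    - [-10,-11,-4.4]
    - [-14,-15.5,-4.4]
    - [-18,-20,-4.4]
    - [-22,-24.5,-4.4]
    - [-26,-29,-4.4]
    - [-30,-33.4,-4.4]
    - [-35,-39,-4.4]
    - [-40,-44.5,-4.4]
    - [-45,-50,-4.4]
    - [-49.5,-55,-4.4]
  twist:
    - [0,0,0]
    - [0,0,0.05]
    - [0,0,0.1]
    - [0,0,0.15]
    - [0,0,0.2]
    - [0,0,0.26]
    - [0,0,0.26]
    - [0,0,0.26]
    - [0,0,0.26]
    - [0,0,0.26]
    - [0,0,0.26]
    - [0,0,0.26]
  fingers: [1,1,1,1,1,1,1,1,1,1,1,1]

```text
time_s: 3.0
ee_pos: [0.5224, 0.0986, 0.2699]
ee_rot: [[0.127, -0.992, 0.001], [-0.992, -0.127, -0.0], [0.0, -0.001, -1.0]]
force: [1.7, -1.5, -0.2]
width: 0.0922
```

Emit:
step_arm:
  translation:
    - [0,0,0]
    - [0,0,0]
  twist:
    - [0,0,0]
    - [0,0,0]
  fingers: [0.6,0.6]

```text
time_s: 3.25
ee_pos: [0.5215, 0.0963, 0.2695]
ee_rot: [[0.127, -0.992, -0.0], [-0.992, -0.127, -0.0], [0.0, 0.001, -1.0]]
force: [-0.1, 0.7, -0.2]
width: 0.0739
```

```bash
python3 - <<'E'
from h import *
c=cam("wrist");cv2.imwrite("pics/w1.png",c["frame"]);np.save("/tmp/w1.npy",c,allow_pickle=True)
print(c["T"],sensors.read_state()["ee_pos"])
for l in ["knob_top","block","vise"]:
    for r in mark_of(l,"wrist")[:3]:print(l,r["centre"],r["confidence"],dep(c,r["centre"]))
plan([.54,.133,.27],-82.7)
E
```

```text
[[ 0.1272 -0.9502 -0.2845  0.6018]
 [-0.9919 -0.1217 -0.0368  0.1058]
 [ 0.0004  0.2869 -0.958   0.4282]
 [ 0.      0.      0.      1.    ]] [0.5215 0.0957 0.2696]
knob_top [282.2, 138.1] 0.93 [0.5655 0.1378 0.0924]
block [199.9, 79.5] 0.97 [0.6162 0.2484 0.0332]
block [406.4, 116.0] 0.94 [0.6054 0.0016 0.0584]
block [286.5, 87.0] 0.92 [0.6187 0.1411 0.0663]
vise [290.5, 118.8] 0.74 [0.5844 0.1347 0.0453]
trans [-3.52 -2.3  -0.02] twist [-0.0004 -0.0002 -0.0027] t 3.45
```

View pics/w1.png

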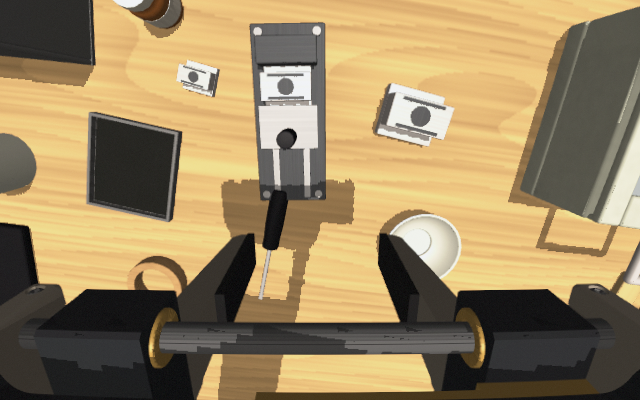

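```bash
python3 - <<'E'
from h import *
c=np.load("/tmp/w1.npy",allow_pickle=True).item()
f=c["frame"][15:205,150:350];cv2.imwrite("pics/w1a.png",cv2.resize(f,None,fx=3,fy=3,interpolation=cv2.INTER_CUBIC))
P=cloud(c);H=P[...,2]
def obb(m,n):
    k=cv2.connectedComponentsWithStats(m.astype(np.uint8))
    for i in range(1,k[0]):
        if k[2][i,4]>100:
            q=P[k[1]==i][:,:2]
            r=cv2.minAreaRect((q*1000).astype(np.float32));print(n,len(q),np.round(r[0],1),np.round(r[1],1),round(r[2],1),P[k[1]==i][:,2].mean())
roi=np.zeros(H.shape,bool);roi[20:220,250:330]=1
obb(roi&(H>.062)&(H<.07),"ribtop")
obb(roi&(H>.088)&(H<.097),"knob")
obb(roi&(H>.042)&(H<.054),"jaws")
obb(roi&(H>.014)&(H<.03),"base")
roi[:]=0;roi[100:230,80:190]=1
obb(roi&(H>.011)&(H<.02),"trayrim")
obb(roi&(H>.003)&(H<.02),"tray")
print(at_z(c,[282.2,138.1],.0925),np.nanmedian(H[250:260,100:110]))
E
```

```text
ribtop 1476 [619.9 143.4] [30.5 56.1] 7.3 0.065774273460634
knob 267 [564.1 134.9] [18.9 18.8] 54.1 0.09212960557434276
jaws 1850 [659.9 148.4] [31.  69.2] 7.8 0.04953065291544204
jaws 2190 [574.6 136.6] [50.5 70.2] 8.2 0.046298329095914505
base 6413 [571.1 136.3] [248.3  90.6] 7.7 0.020027636008197694
trayrim 1269 [490.1 349.4] [121.4 130.9] 84.1 0.013404379600141405
tray 7883 [490.1 349.4] [121.4 131.1] 84.1 0.006106104812095609
[0.5655 0.1378 0.0925] -0.0005626085333926556
```

View pics/w1a.png

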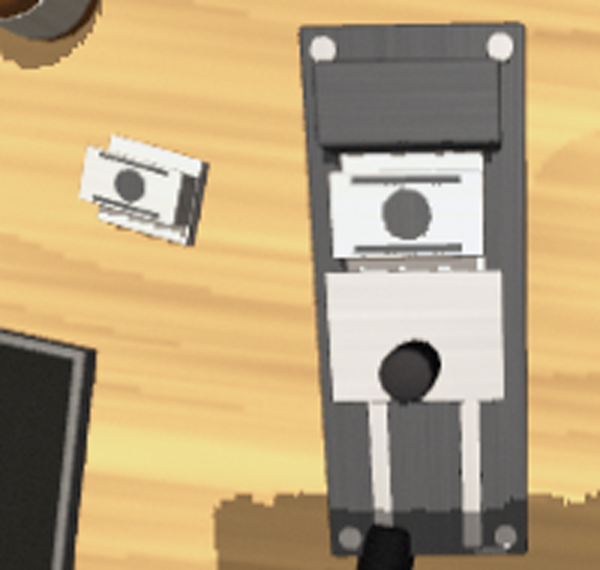

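```bash
python3 -c "
from h import *
plan([.565,.1355,.14],-82.4);plan([.565,.1355,.064],-82.4)"
```

```text
trans [-3.46 -4.81 12.98] twist [-0.0004 -0.0002 -0.0079] t 3.45
trans [-3.46 -4.8  20.58] twist [-0.0004 -0.0002 -0.0079] t 3.45
```

Emit:
step_arm:
  translation:
    - [-3.5,-4.8,4]
    - [-3.5,-4.8,9]
    - [-3.5,-4.8,14]
    - [-3.5,-4.8,17]
    - [-3.5,-4.8,17]
  twist:
    - [0,0,-0.008]
    - [0,0,-0.008]
    - [0,0,-0.008]
    - [0,0,-0.008]
    - [0,0,-0.008]
  fingers: [0.6,0.6,0.6,0.6,0.6]

```text
time_s: 4.08
ee_pos: [0.5627, 0.1362, 0.0972]
ee_rot: [[0.133, -0.991, -0.006], [-0.991, -0.133, -0.0], [-0.001, 0.006, -1.0]]
force: [-0.1, 0.1, -0.1]
width: 0.0552
```

```bash
python3 -c "
from h import *
plan([.565,.1355,.064],-82.4);print(sensors.read_state()['ee_pos'],sensors.read_state()['width'])
c=cam('wrist');cv2.imwrite('pics/w2.png',c['frame']);P=cloud(c);H=P[...,2]
for r in mark_of('knob_top','wrist'):print(r,dep(c,r['centre']))
"
```

```text
trans [ 0.1  -0.24  3.32] twist [0.0057 0.0005 0.0006] t 4.075
[0.5627 0.1362 0.0972] 0.05521513741386637
{'centre': [315.8, 252.4], 'confidence': 0.62} [0.5628 0.1358 0.092 ]
```

View pics/w2.png

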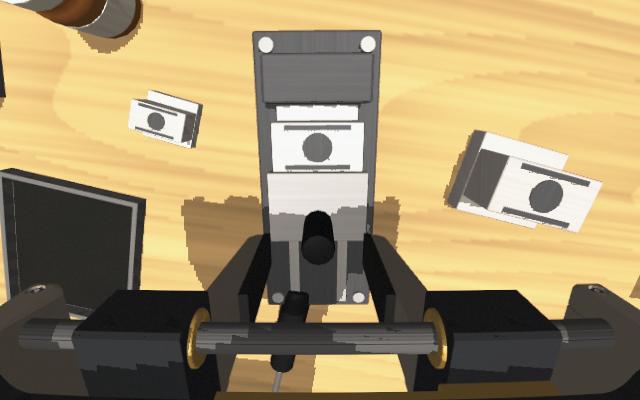

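Emit:
step_arm:
  translation:
    - [0.05,-0.15,1.7]
    - [0.05,-0.15,3.3]
    - [0.05,-0.15,3.3]
    - [0.05,-0.15,3.3]
    - [0.05,-0.15,3.3]
    - [0.05,-0.15,3.3]
    - [0.05,-0.15,3.3]
  twist:
    - [0.004,0,0]
    - [0.004,0,0]
    - [0.004,0,0]
    - [0.004,0,0]
    - [0.004,0,0]
    - [0.004,0,0]
    - [0.004,0,0]
  fingers: [0.6,0.6,0.15,0.1,0.1,0.1,0.1]
  squeeze: 20

```text
time_s: 5.05
ee_pos: [0.567, 0.1362, 0.0671]
ee_rot: [[0.134, -0.991, 0.005], [-0.991, -0.134, -0.001], [0.001, -0.005, -1.0]]
force: [0.8, -4.1, 1.5]
width: 0.0194
```

Emit:
step_arm:
  translation:
    - [0,0.8,0]
    - [0,1.6,0]
    - [0,2.4,0]
    - [0,3.2,0]
    - [0,4.0,0]
    - [0,4.6,0]
    - [0,4.85,0]
    - [0,4.85,0]
    - [0,4.85,0]
  twist:
    - [0,0,0]
    - [0,0,0]
    - [0,0,0]
    - [0,0,0]
    - [0,0,0]
    - [0,0,0]
    - [0,0,0]
    - [0,0,0]
    - [0,0,0]
  fingers: [0.1,0.1,0.1,0.1,0.1,0.1,0.1,0.1,0.1]

```text
time_s: 6.18
ee_pos: [0.5197, 0.1296, 0.0671]
ee_rot: [[0.134, -0.991, 0.007], [-0.991, -0.134, -0.001], [0.002, -0.007, -1.0]]
force: [1.7, -5.8, -0.2]
width: 0.0195
```

Emit:
step_arm:
  translation:
    - [0,0,0]
    - [0,0,0]
    - [0,0,0]
    - [0,0,-3]
    - [0,0,-8]
    - [0,-5,-10]
    - [0,-9,-10]
    - [0,-9,-10]
  twist:
    - [0,0,0]
    - [0,0,0]
    - [0,0,0]
    - [0,0,0]
    - [0,0,0]
    - [0,0,0]
    - [0,0,0]
    - [0,0,0]
  fingers: [0.5,0.6,0.6,0.7,0.9,1,1,1]

```text
time_s: 7.18
ee_pos: [0.6085, 0.1427, 0.1663]
ee_rot: [[0.134, -0.991, 0.004], [-0.991, -0.134, 0.001], [-0.0, -0.004, -1.0]]
force: [-0.9, 0.1, 0.3]
width: 0.0919
```

```bash
python3 - <<'E'
from h import *
c=cam("wrist");cv2.imwrite("pics/w3.png",c["frame"]);P=cloud(c);H=P[...,2]
def obb(m,n):
    k=cv2.connectedComponentsWithStats(m.astype(np.uint8))
    for i in range(1,k[0]):
        if k[2][i,4]>100:
            q=P[k[1]==i][:,:2]
            r=cv2.minAreaRect((q*1000).astype(np.float32));print(n,len(q),np.round(r[0],1),np.round(r[1],1),round(r[2],1),P[k[1]==i][:,2].mean())
roi=np.hypot(P[...,0]-.6,P[...,1]-.14)<.13
obb(roi&(H>.062)&(H<.07),"ribtop")
obb(roi&(H>.088)&(H<.097),"knob")
obb(roi&(H>.042)&(H<.054),"jaws")
plan([.619,.143,.045],-82.5);print(sensors.read_state()['ee_pos'])
E
```

```text
ribtop 2187 [620.1 142.9] [30.1 55.9] 7.6 0.06558925338766824
knob 370 [517.3 128.5] [19.6 19.3] 26.6 0.09165489647246641
jaws 2674 [660.  148.4] [29.2 70.2] 7.8 0.04956649520858848
jaws 137 [634.7 144.9] [ 0.8 55.3] 8.0 0.04806485635986702
jaws 251 [612.3  21.3] [ 5.  38.1] 77.6 0.04812972724388745
jaws 2912 [527.9 129.8] [52.2 70.4] 7.9 0.04602927581549085
trans [ 0.13 -1.17 12.09] twist [-0.0022  0.0004  0.004 ] t 7.225
[0.6069 0.1426 0.1659]
```

View pics/w3.png

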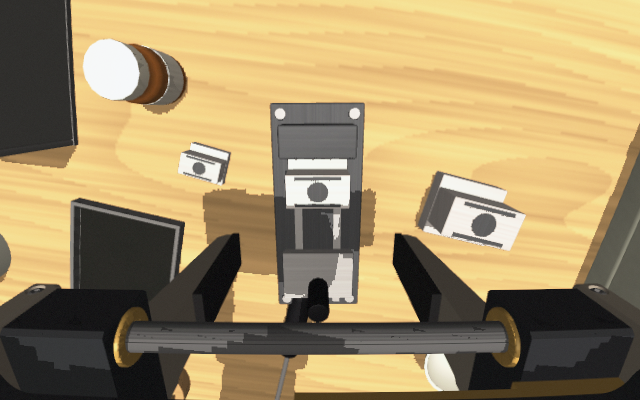

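Emit:
step_arm:
  translation:
    - [0.1,-1.3,3]
    - [0.1,-1.3,7]
    - [0.1,-1.3,10.5]
    - [0.1,-1.3,12.3]
    - [0.1,-1.3,12.3]
    - [0.1,-1.3,12.3]
    - [0.1,-1.3,12.3]
    - [0.1,-1.3,12.3]
    - [0.1,-1.3,12.3]
  twist:
    - [0,0,0]
    - [0,0,0]
    - [0,0,0]
    - [0,0,0]
    - [0,0,0]
    - [0,0,0]
    - [0,0,0]
    - [0,0,0]
    - [0,0,0]
  fingers: [1,1,1,1,1,0.5,0.5,0.5,0.5]
  squeeze: 35

```text
time_s: 8.35
ee_pos: [0.621, 0.1434, 0.0444]
ee_rot: [[0.134, -0.991, 0.005], [-0.991, -0.134, 0.001], [-0.0, -0.005, -1.0]]
force: [-0.9, -0.2, 3.6]
width: 0.0561
```

Emit:
step_arm:
  translation:
    - [0,0,-1]
    - [0,0,-3]
    - [0,0,-6]
    - [0,0,-10]
    - [0,0,-13]
    - [0,0,-13]
    - [0,0,-13]
  twist:
    - [0,0,0]
    - [0,0,0]
    - [0,0,0]
    - [0,0,0]
    - [0,0,0]
    - [0,0,0]
    - [0,0,0]
  fingers: [0.5,0.5,0.5,0.5,0.5,0.5,0.5]

```text
time_s: 9.22
ee_pos: [0.6193, 0.1432, 0.1727]
ee_rot: [[0.134, -0.991, 0.002], [-0.991, -0.134, 0.001], [-0.0, -0.002, -1.0]]
force: [-0.5, 0.4, -3.9]
width: 0.0556
```

```bash
python3 - <<'E'
from h import *
print(sensors.read_state()['ee_pos'],sensors.read_state()['width'])
c=cam("wrist");cv2.imwrite("pics/w4.png",c["frame"])
plan([.49,.349,.16],-95.9)
E
```

```text
[0.6193 0.1432 0.1727] 0.05563901828828778
trans [-22.13  10.01   1.19] twist [-0.0006  0.0004  0.2377] t 9.275
```

View pics/w4.png

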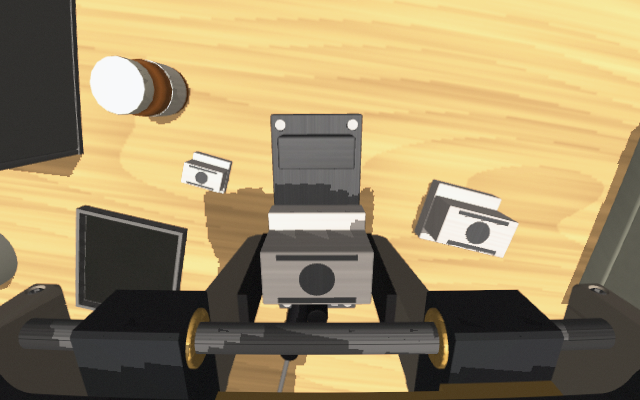

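Emit:
step_arm:
  translation:
    - [-4,1.8,0]
    - [-8.5,3.8,0]
    - [-13,5.9,0]
    - [-18,8.1,0]
    - [-22.1,10,0]
    - [-22.1,10,1.2]
    - [-22.1,10,1.2]
    - [-22.1,10,1.2]
  twist:
    - [0,0,0.03]
    - [0,0,0.08]
    - [0,0,0.13]
    - [0,0,0.18]
    - [0,0,0.238]
    - [0,0,0.238]
    - [0,0,0.238]
    - [0,0,0.238]
  fingers: [0.5,0.5,0.5,0.5,0.5,0.5,0.5,0.5]

```text
time_s: 10.28
ee_pos: [0.4918, 0.3477, 0.1607]
ee_rot: [[-0.104, -0.995, 0.003], [-0.995, 0.104, -0.0], [-0.0, -0.003, -1.0]]
force: [-0.6, -0.2, -3.2]
width: 0.0559
```

```bash
python3 - <<'E'
from h import *
print(sensors.read_state()['ee_pos'],sensors.read_state()['width'])
c=cam("wrist");cv2.imwrite("pics/w5.png",c["frame"])
plan([.49,.349,.029],-95.9)
E
```

```text
[0.4918 0.3477 0.1607] 0.05587211477145906
trans [-0.09  0.27 13.22] twist [-0.0037  0.0006 -0.0017] t 10.325
```

View pics/w5.png

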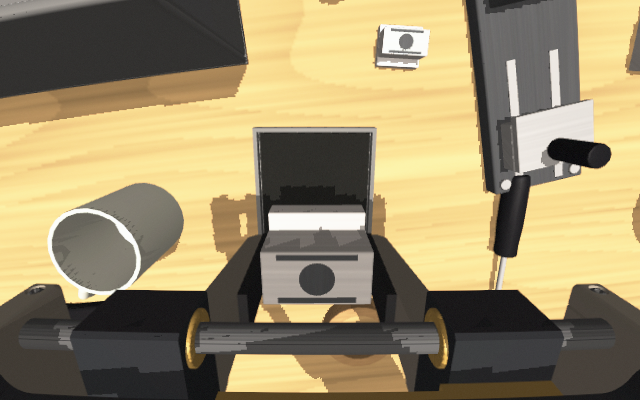

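Emit:
step_arm:
  translation:
    - [-0.1,0.2,4]
    - [-0.1,0.2,8]
    - [-0.1,0.2,11]
    - [-0.1,0.2,12.4]
    - [-0.1,0.2,13]
    - [-0.1,0.2,13.2]
    - [-0.1,0.2,13.2]
    - [-0.1,0.2,13.2]
  twist:
    - [0,0,0]
    - [0,0,0]
    - [0,0,0]
    - [0,0,0]
    - [0,0,0]
    - [0,0,0]
    - [0,0,0]
    - [0,0,0]
  fingers: [0.5,0.5,0.5,0.5,0.5,0.5,0.5,0.5]

```text
time_s: 11.32
ee_pos: [0.4907, 0.3504, 0.0304]
ee_rot: [[-0.103, -0.995, 0.005], [-0.995, 0.103, 0.001], [-0.002, -0.005, -1.0]]
force: [-0.2, 0.1, -3.4]
width: 0.0559
```

Emit:
step_arm:
  translation:
    - [0,0,0.1]
    - [0,0,0.2]
    - [0,0,0.2]
  twist:
    - [0,0,0]
    - [0,0,0]
    - [0,0,0]
  fingers: [0.5,0.5,0.5]

```text
time_s: 11.7
ee_pos: [0.4903, 0.3503, 0.0284]
ee_rot: [[-0.103, -0.995, 0.004], [-0.995, 0.103, 0.001], [-0.001, -0.004, -1.0]]
force: [-3.5, -1.1, 5.8]
width: 0.0558
```

Contact made (the force changed sign). Releasing.

Emit:
step_arm:
  translation:
    - [0,0,0]
    - [0,0,0]
    - [0,0,0]
    - [0,0,-3]
    - [0,0,-8]
    - [0,0,-14]
    - [0,0,-20]
    - [0,0,-20]
  twist:
    - [0,0,0]
    - [0,0,0]
    - [0,0,0]
    - [0,0,0]
    - [0,0,0]
    - [0,0,0]
    - [0,0,0]
    - [0,0,0]
  fingers: [0.8,0.85,0.85,0.85,0.85,0.7,0.6,0.55]

```text
time_s: 12.7
ee_pos: [0.4925, 0.3515, 0.2342]
ee_rot: [[-0.103, -0.995, 0.015], [-0.995, 0.103, 0.006], [-0.007, -0.015, -1.0]]
force: [0.3, 0.1, -1.0]
width: 0.0514
```

```bash
python3 - <<'E'
from h import *
print(sensors.read_state()['ee_pos'],sensors.read_state()['width'])
c=cam("wrist");cv2.imwrite("pics/w6.png",c["frame"])
P=cloud(c);H=P[...,2]
m=(np.hypot(P[...,0]-.49,P[...,1]-.35)<.05)&(H>.04)&(H<.06);q=P[m];print(cv2.minAreaRect((q[:,:2]*1000).astype(np.float32)),np.percentile(q[:,2],[2,50,98]))
c=cam("top")
P=cloud(c);H=P[...,2]
m=(P[...,0]>.45)&(P[...,0]<.515)&(P[...,1]>-.45)&(P[...,1]<-.2)&(H>.1)&(H<.15)
q=P[m];print(len(q),q.mean(0));r=cv2.minAreaRect((q[:,:2]*1000).astype(np.float32));print(r)
for n in ("top","scene"):
  c=cam(n)
  for l in ("bar_mid","cover_hinge"):
    for r in mark_of(l,n)[:2]:print(n,l,r,at_z(c,r["centre"],.13))
plan([.46,-.1,.27],0)
E
```

```text
[0.4925 0.3515 0.2342] 0.051429643796559
((489.9714050292969, 349.3521728515625), (55.28761672973633, 29.289152145385742), 84.25353240966797) [0.0413 0.0496 0.0511]
352 [ 0.4782 -0.3256  0.1348]
((487.0611267089844, -325.3976745605469), (54.472007751464844, 123.98143005371094), 0.699394166469574)
top bar_mid {'centre': [463.2, 215.8], 'confidence': 0.82} [ 0.4603 -0.3211  0.13  ]
top bar_mid {'centre': [448.7, 163.5], 'confidence': 0.26} [ 0.6033 -0.2812  0.13  ]
top cover_hinge {'centre': [466.7, 132.2], 'confidence': 0.67} [ 0.6914 -0.3312  0.13  ]
scene bar_mid {'centre': [238.9, 282.2], 'confidence': 0.92} [ 0.4651 -0.3244  0.13  ]
scene cover_hinge {'centre': [297.7, 322.2], 'confidence': 0.7} [ 0.6959 -0.3349  0.13  ]
scene cover_hinge {'centre': [274.9, 230.3], 'confidence': 0.41} [ 0.4591 -0.1068  0.13  ]
trans [45.02 -1.8  -4.4 ] twist [-0.0006 -0.0015 -1.674 ] t 13.1
```

View pics/w6.png

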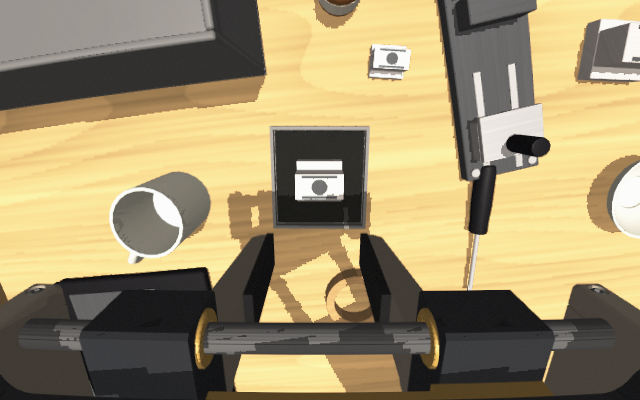

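Emit:
step_arm:
  translation:
    - [2,-0.1,-2]
    - [7,-0.5,-4.5]
    - [12,-0.8,-4.5]
    - [18,-1.2,-4.5]
    - [24,-1.6,-4.5]
    - [30,-2,-4.5]
    - [36,-2.4,-4.5]
    - [42,-2.8,-4.5]
    - [48,-3.2,-4.5]
    - [54,-3.6,-4.5]
    - [60,-4,-4.5]
    - [66,-4.4,-4.5]
  twist:
    - [0,0,-0.05]
    - [0,0,-0.2]
    - [0,0,-0.36]
    - [0,0,-0.52]
    - [0,0,-0.68]
    - [0,0,-0.84]
    - [0,0,-1.0]
    - [0,0,-1.16]
    - [0,0,-1.32]
    - [0,0,-1.48]
    - [0,0,-1.64]
    - [0,0,-1.674]
  fingers: [0.55,0.55,0.55,0.55,0.55,0.55,0.55,0.55,0.55,0.55,0.55,0.55]

```text
time_s: 14.6
ee_pos: [0.4648, -0.3001, 0.2714]
ee_rot: [[1.0, 0.002, 0.004], [0.002, -1.0, 0.001], [0.004, -0.001, -1.0]]
force: [1.7, -0.4, -0.2]
width: 0.0508
```

```bash
python3 - <<'E'
from h import *
s=sensors.read_state();print(s['ee_pos'],s['width'],s['joint_pos'])
plan([.465,-.40,.28],0)
E
```

```text
[ 0.4648 -0.3001  0.2714] 0.05082896276705682 [-45.477    4.1319  91.6984   0.1982  84.0671 -45.6094]
trans [ 0.    9.99 -0.87] twist [-0.0011 -0.0037  0.002 ] t 14.6
```

Emit:
step_arm:
  translation:
    - [0,4,-0.5]
    - [0,9,-0.5]
    - [0,10,-0.5]
    - [0,10,-0.5]
  twist:
    - [0,0,0]
    - [0,0,0]
    - [0,0,0]
    - [0,0,0]
  fingers: [0.55,0.55,0.55,0.55]

```text
time_s: 15.1
ee_pos: [0.4651, -0.398, 0.2761]
ee_rot: [[1.0, -0.001, 0.003], [-0.001, -1.0, 0.002], [0.003, -0.002, -1.0]]
force: [0.2, -0.3, 0.2]
width: 0.0508
```

```bash
python3 - <<'E'
from h import *
s=sensors.read_state();print(s['ee_pos'],s['width'])
c=cam("wrist");cv2.imwrite("pics/w7.png",c["frame"]);np.save("/tmp/w7.npy",c,allow_pickle=True)
P=cloud(c);H=P[...,2]
m=(P[...,0]>.44)&(P[...,0]<.515)&(P[...,1]>-.45)&(P[...,1]<-.2)&(H>.115)&(H<.145)
q=P[m];print(len(q));print(cv2.minAreaRect((q[:,:2]*1000).astype(np.float32)))
for lo,hi in ((-.37,-.29),):
  b=q[(q[:,1]>lo)&(q[:,1]<hi)];print(len(b),b.min(0),b.max(0),np.polyfit(b[:,1],b[:,0],1))
for r in mark_of("bar_mid","wrist"):print(r,at_z(c,r["centre"],.133))
E
```

```text
[ 0.4651 -0.398   0.2761] 0.05082245159520911
2939
((486.916259765625, -326.1269836425781), (56.062416076660156, 120.53286743164062), 0.008625131100416183)
1111 [ 0.459  -0.37    0.1292] [ 0.4714 -0.2901  0.1383] [0.0096 0.4679]
{'centre': [316.6, 115.6], 'confidence': 0.66} [ 0.4654 -0.3251  0.133 ]
```

View pics/w7.png

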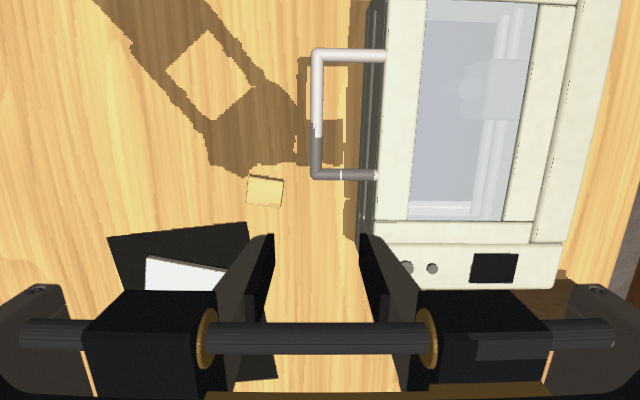

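Emit:
step_arm:
  translation:
    - [0,-4,0]
    - [0,-7.2,3]
    - [0,-7.2,7]
    - [0,-7.2,11]
    - [0,-7.2,14]
    - [0,-7.2,15.2]
    - [0,-7.2,15.2]
    - [0,-7.2,15.2]
  twist:
    - [0,0,0]
    - [0,0,0.005]
    - [0,0,0.005]
    - [0,0,0.005]
    - [0,0,0.005]
    - [0,0,0.005]
    - [0,0,0.005]
    - [0,0,0.005]
  fingers: [0.5,0.5,0.5,0.5,0.5,0.5,0.5,0.5]

```text
time_s: 16.2
ee_pos: [0.4668, -0.3267, 0.1267]
ee_rot: [[1.0, -0.005, 0.006], [-0.005, -1.0, -0.002], [0.006, 0.002, -1.0]]
force: [-0.2, -0.5, -0.1]
width: 0.046
```

```bash
python3 - <<'E'
from h import *
s=sensors.read_state();print(s['ee_pos'],s['width'],s['force'])
c=cam("wrist");cv2.imwrite("pics/w8.png",c["frame"])
E
```

```text
[ 0.4668 -0.3267  0.1267] 0.045984229450143965 [-0.2355 -0.5028 -0.0726]
```

View pics/w8.png

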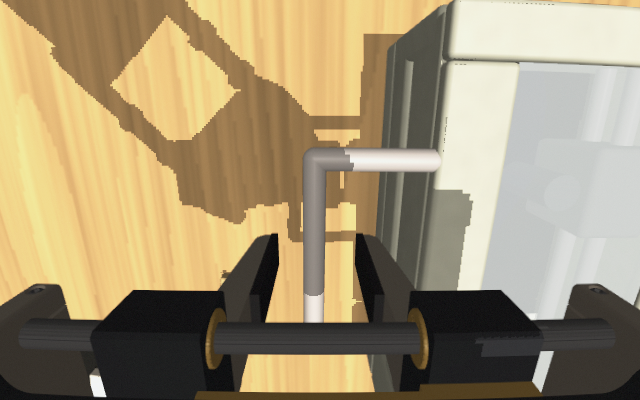

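Emit:
step_arm:
  translation:
    - [-0.1,0,0.4]
    - [-0.1,0,0.4]
    - [-0.1,0,0.4]
    - [-0.1,0,0.4]
    - [-0.1,0,0.4]
    - [-0.1,0,0.4]
  twist:
    - [0,0,0]
    - [0,0,0]
    - [0,0,0]
    - [0,0,0]
    - [0,0,0]
    - [0,0,0]
  fingers: [0.5,0.2,0.05,0.05,0.05,0.05]
  squeeze: 20

```text
time_s: 17.0
ee_pos: [0.4652, -0.3262, 0.121]
ee_rot: [[1.0, -0.005, 0.005], [-0.005, -1.0, 0.0], [0.005, -0.0, -1.0]]
force: [1.5, 0.1, -1.4]
width: 0.0113
```

```bash
python3 - <<'E'
from h import *
s=sensors.read_state();print(s['ee_pos'],s['width'],s['force'])
R=np.array(s["ee_rot"]);p=np.array(s["ee_pos"])
for a in list(range(3,46,3)):
    t=np.radians(a);w=np.array([.23*(1-np.cos(t)),0,.23*np.sin(t)])
    print(a,(R.T@w*100).round(2))
E
```

```text
[ 0.4652 -0.3262  0.121 ] 0.01127192954697008 [ 1.5136  0.0725 -1.435 ]
3 [ 0.04 -0.   -1.2 ]
6 [ 0.14 -0.   -2.4 ]
9 [ 0.3 -0.  -3.6]
12 [ 0.52 -0.   -4.78]
15 [ 0.81 -0.01 -5.95]
18 [ 1.16 -0.01 -7.1 ]
21 [ 1.57 -0.01 -8.24]
24 [ 2.03 -0.01 -9.35]
27 [  2.56  -0.02 -10.43]
30 [  3.13  -0.02 -11.49]
33 [  3.77  -0.02 -12.51]
36 [  4.46  -0.03 -13.5 ]
39 [  5.19  -0.03 -14.45]
42 [  5.98  -0.04 -15.36]
45 [  6.81  -0.04 -16.23]
```

Emit:
step_arm:
  translation:
    - [0.01,0,-0.6]
    - [0.04,0,-1.2]
    - [0.14,0,-2.4]
    - [0.3,0,-3.6]
    - [0.52,0,-4.78]
    - [0.81,0,-5.95]
    - [1.16,0,-7.1]
    - [1.57,0,-8.24]
    - [2.03,0,-9.35]
    - [2.56,0,-10.43]
    - [2.56,0,-10.43]
  twist:
    - [0,0,0]
    - [0,0,0]
    - [0,0,0]
    - [0,0,0]
    - [0,0,0]
    - [0,0,0]
    - [0,0,0]
    - [0,0,0]
    - [0,0,0]
    - [0,0,0]
    - [0,0,0]
  fingers: [0.05,0.05,0.05,0.05,0.05,0.05,0.05,0.05,0.05,0.05,0.05]

```text
time_s: 18.38
ee_pos: [0.4898, -0.3264, 0.2264]
ee_rot: [[1.0, -0.005, 0.003], [-0.005, -1.0, 0.0], [0.003, -0.0, -1.0]]
force: [-3.9, -0.8, -1.5]
width: 0.0113
```

```bash
cat > ang.py <<'E'
from h import *
s=sensors.read_state();p=np.array(s['ee_pos']);print(p,s['width'],s['force'],s['time_s'])
g=p-.008*np.array(s["ee_rot"])[:,2]
print("bar angle from tool (hinge .695,.13):",np.degrees(np.arctan2(g[2]-.13,.695-g[0])),np.hypot(g[2]-.13,.695-g[0]))
c=cam("scene");P=cloud(c);q=P.reshape(-1,3)
import sys
for n in ("scene","top"):
  c=cam(n);cv2.imwrite(f"pics/{sys.argv[1]}_{n}.png",c["frame"]);P=cloud(c)
  # cover side strips: left frame strip y -.22..-.24 ; fit line z vs x
  for lo,hi in ((-.235,-.205),(-.44,-.42)):
    m=(P[...,0]>.5)&(P[...,0]<.69)&(P[...,1]>lo)&(P[...,1]<hi)&(P[...,2]>.12)
    b=P[m]
    if len(b)>20:
        best=None
        rng=np.random.default_rng(0)
        for _ in range(300):
            i,j=rng.integers(0,len(b),2)
            d=b[j]-b[i];L=np.hypot(d[0],d[2])
            if L<.04: continue
            e=abs((b[:,0]-b[i,0])*d[2]-(b[:,2]-b[i,2])*d[0])/L<.002
            if best is None or e.sum()>best.sum():best=e
        k=np.polyfit(b[best,0],b[best,2],1);print(n,lo,len(b),best.sum(),"cover deg",-np.degrees(np.arctan(k[0])),"z at .695",np.polyval(k,.695))
E
python3 ang.py a1
```

```text
[ 0.4898 -0.3264  0.2264] 0.011286861015369725 [-3.897  -0.8391 -1.5082] 18.375
bar angle from tool (hinge .695,.13): 26.96876966252181 0.2302140340478753
scene -0.235 502 206 cover deg 27.988651597687102 z at .695 0.13422075532385985
scene -0.44 371 164 cover deg 26.166731703550568 z at .695 0.13558088172992894
top -0.235 684 314 cover deg 27.466625172744777 z at .695 0.13583608006198256
top -0.44 233 138 cover deg 26.428616542003816 z at .695 0.13503000348128086
```

View pics/a1_scene.png

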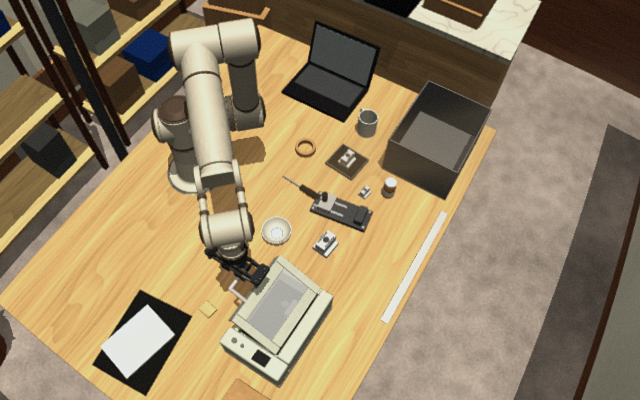

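Emit:
step_arm:
  translation:
    - [0.28,0,-0.5]
    - [0.57,0,-1.06]
    - [1.21,0,-2.08]
    - [1.9,0,-3.07]
    - [2.63,0,-4.02]
    - [3.42,0,-4.93]
    - [3.83,0,-5.37]
    - [4.25,0,-5.8]
    - [4.25,0,-5.8]
    - [4.25,0,-5.8]
    - [4.25,0,-5.8]
    - [4.25,0,-5.8]
  twist:
    - [0,0,0]
    - [0,0,0]
    - [0,0,0]
    - [0,0,0]
    - [0,0,0]
    - [0,0,0]
    - [0,0,0]
    - [0,0,0]
    - [0,0,0]
    - [0,0,0]
    - [0,0,0]
    - [0,0,0]
  fingers: [0.05,0.05,0.05,0.05,0.05,0.05,0.05,0.05,0.05,0.05,0.05,0.05]

```text
time_s: 20.02
ee_pos: [0.5303, -0.327, 0.2849]
ee_rot: [[1.0, -0.006, -0.0], [-0.006, -1.0, -0.0], [-0.0, 0.0, -1.0]]
force: [-10.0, -0.1, 6.6]
width: 0.011
```

```bash
python3 ang.py a2; python3 - <<'E'
from h import *
c=cam("wrist");cv2.imwrite("pics/w9.png",c["frame"])
c=cam("top");P=cloud(c);H=P[...,2]
for (x,y,z,n) in ((.49,.35,.05,"block"),):
    m=(np.hypot(P[...,0]-x,P[...,1]-y)<.05)&(H>z-.008)&(H<z+.008);print(n,P[m].mean(0),m.sum())
E
```

```text
[ 0.5303 -0.327   0.2849] 0.010967649029151384 [-9.9939 -0.1263  6.6196] 20.025
bar angle from tool (hinge .695,.13): 44.679312128747135 0.23160853572614598
scene -0.235 523 203 cover deg 45.3621766742805 z at .695 0.13490840269874527
scene -0.44 371 149 cover deg 44.58269100057623 z at .695 0.13382524250729178
top -0.235 700 280 cover deg 45.03367258114255 z at .695 0.1380788492709475
top -0.44 31 25 cover deg 40.967929733618746 z at .695 0.13895084006089242
block [0.4904 0.3483 0.0498] 202
```

View pics/a2_scene.png

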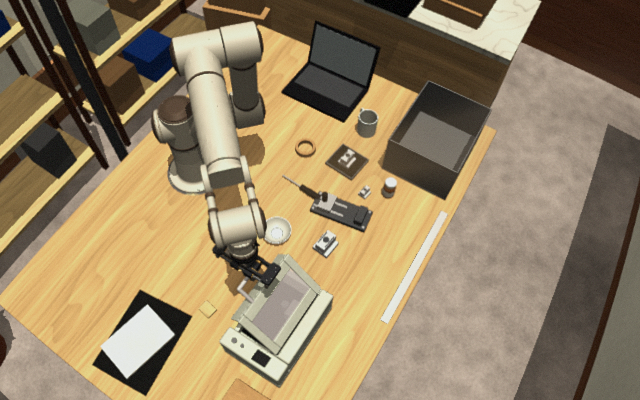

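View pics/w9.png

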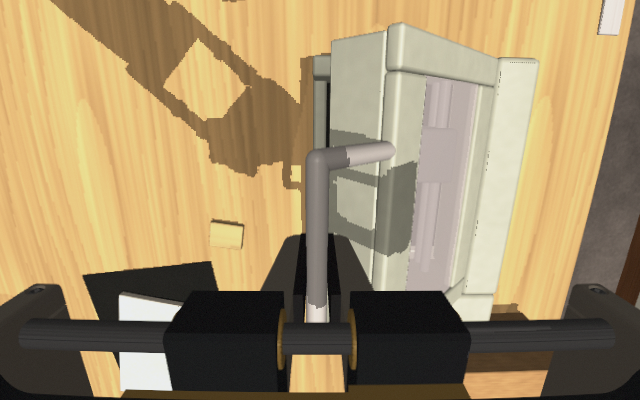

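View pics/a2_top.png

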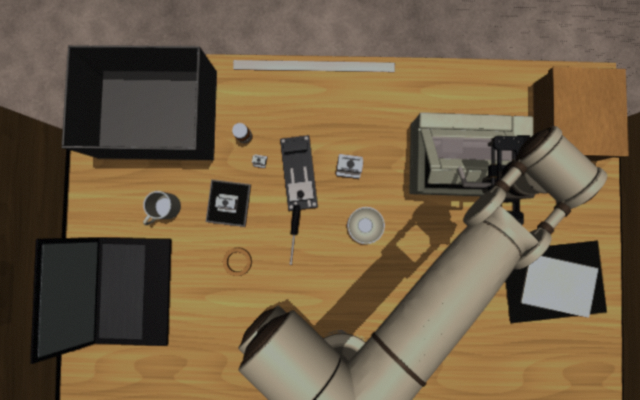

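Emit:
step_arm:
  translation:
    - [-0.08,0,-0.08]
    - [-0.08,0,-0.08]
    - [-0.08,0,-0.08]
    - [-0.08,0,-0.08]
    - [-0.08,0,-0.08]
    - [-0.08,0,-0.08]
  twist:
    - [0,0,0]
    - [0,0,0]
    - [0,0,0]
    - [0,0,0]
    - [0,0,0]
    - [0,0,0]
  fingers: [0.05,0.05,0.05,0.05,0.05,0.05]

```text
time_s: 21.02
ee_pos: [0.5302, -0.327, 0.2848]
ee_rot: [[1.0, -0.006, 0.001], [-0.006, -1.0, 0.0], [0.001, -0.0, -1.0]]
force: [-7.8, -2.0, 4.0]
width: 0.0108
```

```bash
python3 ang.py a3; python3 -c "
from h import *
print(sensors.read_state()['joint_velocities'])"
```

```text
[ 0.5302 -0.327   0.2848] 0.010772571089634128 [-7.7907 -1.962   4.032 ] 21.025
bar angle from tool (hinge .695,.13): 44.65527101993755 0.23166856538999367
scene -0.235 522 207 cover deg 43.75511736116007 z at .695 0.13770877372872192
scene -0.44 375 168 cover deg 44.963713481892725 z at .695 0.1322289187112895
top -0.235 701 293 cover deg 44.96262658622516 z at .695 0.13773449310165875
top -0.44 30 26 cover deg 41.890161239218436 z at .695 0.13743888428273732
[ 0.0535  0.0566  0.0347 -0.0275  0.0025 -0.0191]
```

```bash
python3 -c "
from rig import sign_off
print(sign_off())"
```

```text
the job is handed in; nothing more can be done
None
```

The job is done and handed in at about 21 s of the 67 s allowed.

- **Vise:** I slid the jaw open by its knob, and camera depth measured about 47 mm of the 50 mm travel.
- **Block:** I lifted the middle-sized block out and set it in the tray. It sits flat with its top about 50 mm above the table, centred at about (0.490, 0.349) m. The last top picture showed it still there.
- **Cover:** I gripped the bar and raised the cover along its arc. The arm was at rest in the last reading, holding the bar with a finger opening of 10.8 mm on the 12 mm bar.
- **Angle:** The tool position gives about 44.7°. Three camera plane fits in the last check gave 43.8°, 45.0° and 45.0°. A fourth disagreed at 41.9°, but it rested on only about 26 points.
- **Force:** I left about 9 N of push on the bar, mostly along the cover away from the hinge. The highest force I read while holding the cover was 12 N.
- **Other things on the table:** The last scene and top pictures show no bystander moved. I judged that by eye and did not measure them again.

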